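# Dock the loaded sample crate

## Task

First stand the pink sample pot upright in the free cell of the blue crate. Then push the crate, sliding and never lifting it, between the rails of the dock and up its ramp until the crate's back edge drops behind the yellow lip and the crate lies level in the dock with both pots standing in it. Push gently: do not ram the crate against the end stop, and leave the other sample pot (beige) where it stands.

Things in the scene. Friction and masses are not known exactly. Their poses are not given: they have to be found in the camera images.
- crate: open blue crate 100 mm long (its x, +x leads) x 130 wide (y) x 40 high, walls, floor and divider 4 mm, divider along x at y = 0. Origin: centre of the underside, z up. Two cells 59 x 92 mm centred at y = +-31.5 mm; the -y one is free. 0.3 to 0.55 kg empty. It stands before the dock's mouth, up to 22 mm and 0.25 rad out of line. Push on its -x wall, low down.
- dock: two aluminium guide rails fixed to the bench, a steel deck between them. +x: pushing direction, z up; origin on the bench midway between the rails. Rails 146 mm apart inside, x = -165 to +130 mm, 30 mm high, 50 beyond x = -85; flared lead-ins before them, mouth 170 mm wide at x = -213. Up the ramp the crate takes some 3 to 12 N; over 25 N on it is ramming.
- dock_lip (a point): middle of the range of the far face of the yellow lip (6 mm wide, top 34 mm above the bench); the point is at that height. Before it the ramp rises 34 mm over 150 mm (0.22 rad). The deck (ramp, lip, pocket, stop) is clamped anywhere from 12 mm nearer to 12 mm farther along the dock's x than this point says; that shift is not measured and must be felt.
- dock_pocket (a point): middle of the range of the pocket floor's centre, 26 mm above the bench, 8 mm below the lip. The pocket is 104 mm long (crate 100) from the lip's far face to the upright end stop, 60 mm high, and shifts with the deck. At the stop the push force climbs steeply. While pressed, friction may hold the crate's back edge up; it drops when the pusher backs off.
- pot_pink: the sample pot to load: pink-red contents, white screw lid; 46 mm diameter body, 50 mm lid (from 52 mm up), 66 mm high, 65 g; origin centre of its underside, z up. It stands on the bench to the left of the dock.
- pot_blue: sample pot with a blue lid, same sizes, already standing in the crate's +y cell; origin centre of its underside.
- pot_beige: bystander: sample pot with beige contents and white lid, same sizes, standing on the bench near the pink one (the two may be swapped); to be left alone.
Mind the look-alikes: they are no part of the job. What is shaped like the pot_pink but brown or green is not meant.

How it is judged:
By the outcome, as a careful person would: the job done as asked, in the order asked, and still so for the second after the job is handed in, with the robot touching nothing.
It also fails if it takes over 72 s, if anything falls off the work surface, if the arm or the gripper's body presses on something with over 40 N, if the wrist force passes 120 N, or if a joint passes its speed limit or range.

## Robot

A 6-joint arm with a two-finger parallel gripper is mounted at the origin on a cart in front of the work surface, level with it; the furniture and walls round the work are solid. World frame = base frame: x ahead of the robot, y to its left, z up, the work surface at z = 0. Lengths are in mm, angles in rad, forces in N, time in s.
With the tool pointing down it reaches from about 300 to 750 mm from the base axis. Payload 8.5 kg.
Tool frame: the origin (TCP) lies at the very end of the fingers, on their centre line; the grasp point (between the pads) lies manip.tcp_to_grasp behind it (manip.tcp_to_grasp is the distance from the TCP to the grasp point, in mm); z points along the fingers, y is the line along which they close (so a half turn about z gives the same grasp; the last joint's range is limited). The gripper opens to 85 mm and grips with 20 to 120 N. Pads are 22 mm wide; open, the fingers measure 114 mm over their backs; the gripper's body (76 mm by 85 mm) begins 54 mm behind the grasp point. The pads swing forward as they close: fully open they stand 13 mm farther back than shut.
Start: joints at [1.038, 0.381, 1.297, -0, 1.464, -0.215], TCP at [171.854, 522.443, 231.322] pointing down, gripper open.
Joint ranges: [-3.11, 3.11], [-0.89, 2.33], [0.22, 2.48], [-1.42, 4.56], [0.17, 2.85], [-2.88, 2.88]. Speed limits (rad/s): [2.39, 2.39, 3.14, 3.14, 3.14, 3.14].

## Interface

Orientations are given as a 3x3 rotation matrix whose columns are the frame's x, y, z axes.
In Python, from cell import manip gives the robot as it stands.
- The arm moves only by the shell command python3 -m jog 'ROWS' [OPENING] [FORCE]. ROWS is JSON, a list that holds one entry, the list of rows, each a list of 4 numbers: the shift along the tool's x, y, z in m, then the turn about the tool's z in degrees. In form: [[[dx, dy, dz, spin], ...]]. A call has 1 to 8 rows; each row is the pose to reach, as a shift and turn from the pose commanded when the call began, along the tool's axes at that moment; what a row does not reach only later rows make up. A row lasts 1/12 s, in which the tool goes at most 41.7 mm and 7.16 degrees, less where a joint would pass 70% of its speed; a pose out of reach is approached as far as the arm can. A call with a gripper value outside its range is refused whole. OPENING is the closure, from 0 (fully open) to 1 (shut), set as the call begins (- or left out, the last holds). The fingers move at their own pace and stop on an object; FORCE is the grip in N (left out, the last holds). Time passes only in rows, so rows that repeat a pose let the fingers close. It gives the time, the measured TCP pose, the force, the opening and the grip force at its end, in the units of the state.
- manip.sense(): the state, without advancing time (a new reading comes with each control period).
- manip.get_image(name): name is "scene" or "top"; returns a dict with "image" (400x640x3 uint8, red, green, blue), "depth" (400x640 float32, mm along the optical axis (not along the pixel's ray), 0 where there is no reading), "fx", "fy", "cx", "cy" (pixels), "R" (3x3) and "t" (3): a world point X has camera coordinates R X + t. Camera axes: x right, y down, z forward; pixel columns grow to the right and rows downward; lengths in mm; the calibration is good to about 2 mm. A picture is of the moment at which its call begins.
- manip.hand_in(): hands the job in; it is judged then, once.
Trained networks look in the newest picture that a camera, given by its name, has taken for a name from the list of things; names that differ only in an ending like _2 or _b are one class to them, and where a whole thing is asked for, a point or a joint stands for the part that bears it (a point fixed in the world has none). Each returns a list of dicts, best first, with "score" (0 to 1); they miss things now and then, are a little off and sometimes report something else, mostly with a low value. They report only what shows in the picture. A call takes as long as a camera call. They do not tell look-alikes from the thing itself.
- manip.masks_of(camera, name): "region" (400x640 bool, what is visible of it) and "box" ([centre column, centre row, width, height] in pixels, round what is visible of it).
- manip.place_of(camera, name): "xy" ([column, row] in pixels: a listed point, or the origin of a listed thing).
The state is a dict: "time": time; "q": joint angles; "qvel": joint speeds; "effort": joint torques, N m; "position": TCP position; "tool_rot": TCP orientation; "force": force on the tool from outside, world axes, zero at the start; "moment": the same for the moment, N m; "finger_gap": opening from 0.0 (shut) to 1.0 (fully open); "gripper_force": force on a finger pad.
Only numpy, scipy, OpenCV 4.12 (cv2) and the standard library are available. Lean on these libraries where they do the work, as an engineer would, in place of code of your own. Each camera call takes 0.05 s, during which the arm holds its last target. There are 200 camera calls.

## Working session

There is one attempt and no reset: what is moved stays moved. The work goes in short steps, Python scripts to look and compute and a shell command to move; the robot and the scene stay as the last step left them, time stands still between calls to the robot, and variables do not carry over. Pictures are saved under pics/ and viewed, at most 10 in all, crops included, and the job is handed in when it is done.

```bash
ls; mkdir -p pics; cat > h.py <<'E'
import numpy as np, cv2
from cell import manip
def shot(c):
    return manip.get_image(c)
def world(im,u,v,z=None):
    K=np.array([(u-im['cx'])/im['fx'],(v-im['cy'])/im['fy'],1.0])
    R=np.array(im['R']);t=np.array(im['t'])
    o=-R.T@t; d=R.T@K
    if z is None:
        return o+d*im['depth'][int(round(v)),int(round(u))]
    return o+d*(z-o[2])/d[2]
def cloud(im):
    v,u=np.mgrid[:400,:640]
    K=np.stack([(u-im['cx'])/im['fx'],(v-im['cy'])/im['fy'],np.ones_like(u)],-1)*im['depth'][...,None]
    R=np.array(im['R']);t=np.array(im['t'])
    return (K-t)@R
E
python3 - <<'E'
from h import *
np.set_printoptions(precision=1,suppress=True)
print(manip.tcp_to_grasp); s=manip.sense(); print(s['tool_rot'],s['position'],s['force'],s['finger_gap'])
for c in ['scene','top']:
    im=shot(c); cv2.imwrite(f'pics/{c}0.png',im['image'][...,::-1])
    P=cloud(im)
    for n in ['crate','dock','dock_lip','dock_pocket','pot_pink','pot_blue','pot_beige']:
        for r in manip.place_of(c,n)[:3]: 
            z={'dock_lip':34,'dock_pocket':26,'pot_blue':4}.get(n,0)
            print(c,n,round(r['score'],2),np.array(r['xy']),world(im,*r['xy'],z=z))
        for m in manip.masks_of(c,n)[:2]:
            p=P[m['region']&(im['depth']>0)]; print('   mask',round(m['score'],2),np.array(m['box']),p.mean(0),p[:,2].max(), im['image'][m['region']].mean(0))
E
```

```text
pics
18.700000000000003
[[-0.9  0.3 -0. ]
 [ 0.3  0.9 -0. ]
 [ 0.  -0.  -1. ]] [171.7 522.2 230.7] [-0.2  0.5  0.5] 0.9986015877138664
scene crate 0.64 [419.2 262.9] [ 567.1 -264.8    0. ]
   mask 0.63 [419.7 254.9  54.2  53.4] [ 567.5 -263.4   23.7] 72.2210289710967 [ 22.3  54.9 103.6]
   mask 0.26 [247.1 179.1  16.3  22.2] [564.6 321.1  48.5] 70.8218991821842 [120.4 111.7 105.2]
scene dock 0.62 [299.5 229.5] [503.2  65.8   0. ]
   mask 0.63 [316.7 231.3 139.8  82.4] [499.4  37.5  25.6] 64.7896354341976 [113.  115.2 112.3]
scene dock_lip 0.95 [298.4 217.7] [509.8  73.6  34. ]
   mask 0.57 [315.7 228.9 139.2  79.6] [499.4  37.8  25.3] 64.7896354341976 [113.2 115.4 112.5]
scene dock_pocket 0.56 [282.7 215.4] [501.6 123.1  26. ]
   mask 0.69 [318.5 232.8 143.6  86.3] [498.8  36.5  25.6] 64.7896354341976 [112.8 115.  112.2]
scene pot_pink 0.93 [244.9 213. ] [474.1 245.3   0. ]
scene pot_pink 0.62 [247.3 190.8] [567.4 321.1   0. ]
scene pot_pink 0.5 [249.3 171.9] [659.4 396.    0. ]
   mask 0.79 [246.3 179.4  13.7  22.5] [563.9 322.6  50.6] 70.8218991821842 [122.  113.2 107. ]
   mask 0.
[... 1047 characters left out ...]
45.2  22. ] 65.62541166247122 [127.  125.2 124.8]
top pot_pink 0.72 [223.7 187.2] [584.  320.5   0. ]
top pot_pink 0.71 [249.4 216.2] [492.5 240.6   0. ]
top pot_pink 0.63 [203.4 159.2] [674.2 385.4   0. ]
   mask 0.65 [245.2 215.1  16.8  19. ] [488.4 239.5  59.4] 70.26413156402111 [ 47.6 113.2  63. ]
   mask 0.59 [199.2 155.8  19.8  16.4] [669.7 385.7  54.9] 71.45281296661251 [78.  50.7 31.6]
top pot_blue 0.59 [412.6 198. ] [ 538.2 -257.     4. ]
   mask 0.85 [419.7 192.4  20.   18.7] [ 541.  -258.8   62.6] 73.65398833794166 [ 36.3  57.9 110.4]
top pot_beige 0.7 [212.9 223.5] [472.3 350.9   0. ]
   mask 0.79 [210.6 219.5  21.   17.6] [470.4 347.2  57.2] 70.59279550786916 [146.9 144.2 140.5]
```

```bash
python3 - <<'E'
import cv2,numpy as np
a=cv2.imread('pics/scene0.png')[140:310,190:470];b=cv2.imread('pics/top0.png')[130:270,180:460]
f=lambda i:cv2.resize(i,None,fx=1.9*1.5,fy=1.9*1.5 if 0 else 1.9,interpolation=2)
a=cv2.resize(a,(530,322));b=cv2.resize(b,(530,265))
cv2.imwrite('pics/v1.png',np.vstack([a,b]))
E
```

```text
(no output)
```

View pics/v1.png

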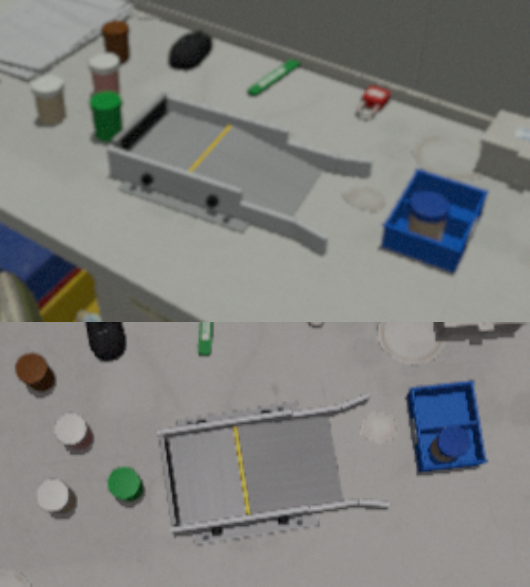

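The pink pot is the middle white-lidded one: scene crop (104,70), full (247,178), about (575,322). Green is at (480,240), brown at (670,390) and beige at (467,350). The dock's pushing direction is roughly world +y. The free cell is the crate's far (+x world) one.

```bash
cat >> h.py <<'E'
def lidfit(P,c,rad=35):
    m=(P[...,2]>58)&(P[...,2]<80)&(np.hypot(P[...,0]-c[0],P[...,1]-c[1])<rad)
    p=P[m]; (x,y),r=cv2.minEnclosingCircle(p[:,:2].astype(np.float32)); return p.mean(0),(x,y,r),m.sum()
def cratefit(im,c,zr=(15,52)):
    P=cloud(im); I=im['image'].astype(int)
    m=(I[...,2]>I[...,0]*1.8)&(I[...,2]>50)&(np.hypot(P[...,0]-c[0],P[...,1]-c[1])<110)&(P[...,2]>zr[0])&(P[...,2]<zr[1])
    p=P[m]; return cv2.minAreaRect(p[:,:2].astype(np.float32)),m.sum(),m
E
python3 - <<'E'
from h import *
np.set_printoptions(precision=1,suppress=True)
for c in ['scene','top']:
    im=shot(c);P=cloud(im)
    for n,q in dict(pink=(575,322),beige=(467,350),green=(485,240),blue=(540,-259)).items(): print(c,n,lidfit(P,q))
    for zr in [(15,52),(30,52)]: print(cratefit(im,(580,-262),zr)[:2])
    # rail tops (beyond -85): z 42..58
    m=(P[...,2]>42)&(P[...,2]<58)&(abs(P[...,1]-60)<130)&(abs(P[...,0]-505)<115)
    p=P[m]; 
    for s,nm in [(p[:,0]>p[:,0].mean(),'far'),(p[:,0]<=p[:,0].mean(),'near')]:
        q=p[s]; q=q[abs(q[:,0]-np.median(q[:,0]))<25]; f=np.polyfit(q[:,1],q[:,0],1)
        for _ in range(4):
            k=abs(np.polyval(f,q[:,1])-q[:,0])<9; f=np.polyfit(q[k,1],q[k,0],1)
        print(nm,f,q[:,1].min(),q[:,1].max(),k.sum())
    I=im['image'].astype(int)
    y=(I[...,0]>130)&(I[...,1]>100)&(I[...,2]<90)&(abs(P[...,0]-505)<90)&(abs(P[...,1]-60)<60)&(P[...,2]>15)
    v,u=np.where(y); w=np.array([world(im,a,b,34) for a,b in zip(u,v)]); print('lip',len(w), w.mean(0),w[w[:,0].argmin()],w[w[:,0].argmax()])
    for n,z in [('dock',0),('dock_lip',34),('dock_pocket',26),('crate',0)]:
        r=manip.place_of(c,n)[0]; print(n,world(im,*r['xy'],z=z))
E
```

```text
scene pink (array([567.5, 326.5,  66.2]), (570.2635498046875, 329.135009765625, 25.739721298217773), np.int64(142))
scene beige (array([465. , 351.1,  66.2]), (469.1942443847656, 353.31890869140625, 27.851181030273438), np.int64(159))
scene green (array([482.4, 243.8,  66.3]), (485.2596130371094, 246.4717559814453, 26.22632598876953), np.int64(169))
scene blue (array([ 534.4, -260.3,   69.2]), (538.9913940429688, -259.09368896484375, 26.198284149169922), np.int64(289))
(((570.1641845703125, -261.1646728515625), (135.36961364746094, 99.11327362060547), 5.480452060699463), np.int64(959))
(((570.2306518554688, -260.4299621582031), (135.87948608398438, 98.66441345214844), 6.340737819671631), np.int64(497))
far [ -0.1 591.4] -13.970077640871285 188.98859548478424 272
near [ -0.1 436.4] -34.91192020098527 176.60068660102573 330
lip 50 [515.5  68.9  34. ] [456.6  61.9  34. ] [575.7  77.3  34. ]
dock [501.5  71.5   0. ]
dock_lip [498.2  67.   34. ]
dock_pocket [ 535.6 -274.4   26. ]
crate [ 564.8 -262.8    0. ]
top pink (array([575.2, 325.3,  64.3]), (574.7263793945312, 326.315185546875, 25.
[... 216 characters left out ...]
7188, 24.92388343811035), np.int64(235))
top blue (array([ 543.5, -261.8,   68. ]), (544.0394287109375, -263.6103210449219, 26.022733688354492), np.int64(235))
(((574.2923583984375, -262.1394958496094), (131.6620330810547, 100.59083557128906), 5.743061542510986), np.int64(463))
(((574.2923583984375, -262.1394958496094), (131.6620330810547, 100.59083557128906), 5.743061542510986), np.int64(314))
far [ -0.1 596.4] -17.245296739541264 189.5164847038421 211
near [ -0.1 441.5] -36.268708349766676 174.7310587073241 213
lip 91 [509.8  63.9  34. ] [440.3  53.9  34. ] [578.7  72.5  34. ]
dock [518.9  51.    0. ]
dock_lip [506.7  62.9  34. ]
dock_pocket [501.8 117.1  26. ]
crate [ 576.1 -261.     0. ]
```

```bash
cat >> h.py <<'E'
def plan(x,y,z,ydir=None):
    s=manip.sense(); R=np.array(s['tool_rot']); d=R.T@(np.array([x,y,z])-s['position'])/1000
    sp=0
    if ydir is not None:
        w=R.T@np.array([ydir[0],ydir[1],0.]); sp=np.degrees(np.arctan2(-w[0],w[1])); sp=(sp+90)%180-90
    print('rows', np.round(d,4), 'spin',round(sp,1),'q6',s['q'][5])
E
python3 - <<'E'
from h import *
plan(574,326,231,(-.1,.995)); plan(574,326,36,(-.1,.995))
im=shot('top');P=cloud(im)
m=(P[...,2]>25)&(P[...,0]>640)&(P[...,0]<760)&(P[...,1]<-120)&(P[...,1]>-420); p=P[m]
if len(p): print(len(p),p.min(0),p.max(0))
for c in ['top','scene']:
    P=cloud(shot(c))
    m=(P[...,2]>44)&(P[...,2]<58)
    for x0,nm in [(590,'far'),(440,'near')]:
        q=P[m&(abs(P[...,1]-75)<85)&(abs(P[...,0]-x0)<30)]
        vx,vy,a,b=cv2.fitLine(q[:,:2].astype(np.float32),cv2.DIST_HUBER,0,.01,.01).ravel(); t=(0-b)/vy
        print(c,nm,len(q),np.degrees(np.arctan2(-vx,vy)) if vy>0 else np.degrees(np.arctan2(vx,-vy)),a+t*vx)
E
```

```text
rows [-4.434e-01 -6.090e-02  3.000e-04] spin -23.9 q6 -0.2153054437311496
rows [-0.4434 -0.0609  0.1953] spin -23.9 q6 -0.2153054437311496
538 [ 640.04837731 -395.22205694   25.46968986] [ 759.97332154 -230.28355029   63.36858779]
top far 160 7.967571 596.5711
top near 167 7.844203 441.4108
scene far 194 8.067776 591.8078
scene near 232 7.8881755 435.79306
```

```bash
python3 -m jog '[[[-0.04,-0.005,0,-4],[-0.443,-0.061,0,-24],[-0.443,-0.061,0,-24],[-0.443,-0.061,0,-24],[-0.443,-0.061,0,-24],[-0.443,-0.061,0,-24],[-0.443,-0.061,0,-24],[-0.443,-0.061,0,-24]]]' 0; python3 -m jog '[[[-0.443,-0.061,0,0],[-0.443,-0.061,0,0],[-0.443,-0.061,0,0],[-0.443,-0.061,0,0],[-0.443,-0.061,0,0],[-0.443,-0.061,0,0]]]' | tail -3
python3 - <<'E'
from h import *
plan(574,326,36,(-.1,.995)); plan(574,326,110)
P=cloud(shot('top'))
m=(P[...,2]>25)&(P[...,0]>648)&(P[...,0]<760)&(P[...,1]<-120)&(P[...,1]>-420); p=P[m]
for y in range(-400,-200,20):
    q=p[(p[:,1]>=y)&(p[:,1]<y+20)]
    if len(q): print(y,len(q),q[:,0].min(),q[:,2].max())
E
```

```text
time: 2.82
position: [463.0, 380.0, 231.4]
tool_rot: [[-0.995, -0.101, 0.0], [-0.101, 0.995, 0.0], [-0.0, 0.0, -1.0]]
force: [0.4, -0.0, 0.3]
finger_gap: 1.003
gripper_force: 0.0
force: [2.1, -0.2, 0.8]
finger_gap: 1.002
gripper_force: 0.0
rows [ 0.1347 -0.0326  0.1951] spin -0.0 q6 -1.3331512654877749
rows [ 0.1348 -0.0326  0.1211] spin 0 q6 -1.3331512654877749
-400 48 735.1530318279416 61.536532244211664
-380 73 732.7629023902758 62.62097822872481
-360 67 733.2556520376814 61.31672348335062
-340 78 724.4502952505946 61.378135099226405
-320 79 726.6587858690252 62.67588062576533
-300 72 730.9529502221693 61.96625528415716
-280 87 729.5637746005937 61.73445926902271
```

Second call overshot (shifts restart from each call's pose); correcting now.

```bash
python3 -m jog '[[[0.04,-0.01,0.01,0],[0.08,-0.02,0.03,0],[0.12,-0.03,0.06,0],[0.135,-0.0325,0.09,0],[0.135,-0.0325,0.11,0],[0.135,-0.0325,0.115,0],[0.135,-0.0325,0.115,0],[0.135,-0.0325,0.115,0]]]' 
python3 - <<'E'
from h import *
plan(574,326,36,(-.1,.995))
for c in ['top','scene']:
    im=shot(c); cv2.imwrite(f'pics/{c}1.png',im['image'][...,::-1])
a=cv2.imread('pics/scene1.png')[110:250,190:330];b=cv2.imread('pics/top1.png')[130:270,150:290]
cv2.imwrite('pics/v2.png',cv2.resize(np.hstack([a,b]),(800,400)))
E
```

```text
time: 4.03
position: [573.5, 327.7, 118.1]
tool_rot: [[-0.995, -0.101, 0.003], [-0.101, 0.995, 0.001], [-0.003, 0.001, -1.0]]
force: [0.9, 0.4, 0.2]
finger_gap: 0.998
gripper_force: 0.0
rows [-0.     -0.0018  0.0821] spin 0.0 q6 -1.3315126476967554
```

View pics/v2.png

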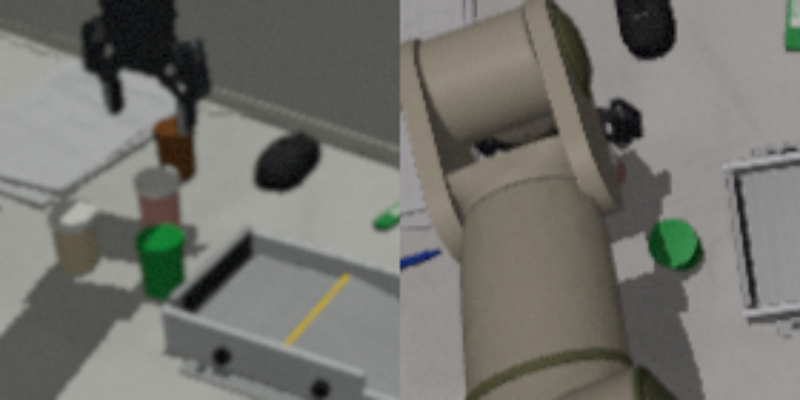

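Scene view (left): the open fingers straddle the pink lid at crop (158,185), the pink contents show below it. Descending.

```bash
python3 -m jog '[[[0,-0.002,0.02,0],[0,-0.002,0.045,0],[0,-0.002,0.065,0],[0,-0.002,0.078,0],[0,-0.002,0.082,0],[0,-0.002,0.082,0],[0,-0.002,0.082,0]]]' && python3 -m jog '[[[0,0,0,0],[0,0,0,0],[0,0,0,0],[0,0,0,0],[0,0,0,0],[0,0,0,0],[0,0,0,0],[0,0,0,0]]]' 1 30
```

```text
time: 4.72
position: [573.2, 325.6, 36.1]
tool_rot: [[-0.995, -0.101, 0.003], [-0.101, 0.995, 0.001], [-0.003, 0.001, -1.0]]
force: [-0.3, 0.4, 0.4]
finger_gap: 1.0
gripper_force: 0.0
time: 5.38
position: [572.5, 325.4, 35.8]
tool_rot: [[-0.995, -0.101, 0.002], [-0.101, 0.995, 0.001], [-0.002, 0.0, -1.0]]
force: [0.5, 0.2, 6.5]
finger_gap: 0.581
gripper_force: 30.4
```

```bash
python3 -m jog '[[[0,0,-0.02,0],[0,0,-0.05,0],[0,0,-0.08,0],[0,0,-0.11,0],[0,0,-0.11,0],[0,0,-0.11,0]]]'; python3 - <<'E'
from h import *
plan(603.5,-258.5,146,(-.1,.995))
E
```

```text
time: 5.88
position: [572.4, 325.3, 146.2]
tool_rot: [[-0.995, -0.101, 0.003], [-0.101, 0.995, 0.001], [-0.003, 0.001, -1.0]]
force: [-0.5, 0.1, -1.5]
finger_gap: 0.581
gripper_force: 31.4
rows [ 2.790e-02 -5.839e-01 -3.000e-04] spin 0.1 q6 -1.3345319011988617
```

Split into two halves with soft acceleration.

```bash
python3 -m jog '[[[0,-0.012,0,0],[0.002,-0.036,0,0],[0.004,-0.07,0,0],[0.006,-0.108,0,0],[0.007,-0.146,0,0],[0.009,-0.184,0,0],[0.011,-0.222,0,0],[0.0125,-0.26,0,0]]]'>/dev/null; python3 -m jog '[[[0.002,-0.038,0,0],[0.004,-0.076,0,0],[0.006,-0.114,0,0],[0.008,-0.152,0,0],[0.01,-0.19,0,0],[0.012,-0.226,0,0],[0.014,-0.257,0,0],[0.015,-0.28,0,0]]]' >/dev/null; python3 -m jog '[[[0.0005,-0.016,0,0],[0.0005,-0.029,0,0],[0.0005,-0.037,0,0],[0.0005,-0.041,0,0],[0.0005,-0.041,0,0],[0.0005,-0.041,0,0],[0.0005,-0.041,0,0]]]'
python3 - <<'E'
from h import *
np.set_printoptions(precision=1,suppress=True)
plan(603.5,-258.5,110,(-.1,.995))
for c in ['top','scene']:
    im=shot(c); cv2.imwrite(f'pics/{c}2.png',im['image'][...,::-1])
    P=cloud(im)
    s=manip.sense()
    m=manip.masks_of(c,'pot_pink')
    for k in m[:3]: 
        p=P[k['region']&(im['depth']>0)]; print(c,k['score'],np.array(k['box']),p.mean(0),p[:,2].min())
    print(cratefit(im,(572,-262))[:2])
a=cv2.imread('pics/scene2.png')[160:320,340:500];b=cv2.imread('pics/top2.png')[110:270,340:500]
cv2.imwrite('pics/v3.png',cv2.resize(np.hstack([a,b]),(800,400)))
E
```

```text
time: 7.8
position: [602.8, -254.6, 144.8]
tool_rot: [[-0.995, -0.102, -0.0], [-0.102, 0.995, 0.0], [0.0, 0.0, -1.0]]
force: [0.1, 0.2, -0.3]
finger_gap: 0.58
gripper_force: 31.4
rows [-0. -0.  0.] spin 0.1 q6 -2.2533563647670447
top 0.82 [245.7 214.4  17.3  18.9] [488.7 240.6  59.4] -1.1499897564176473
top 0.72 [199.6 157.7  19.9  21.2] [669.8 385.3  55.7] -0.04426785915410157
(((616.8126831054688, -209.58587646484375), (8.4752197265625, 33.930965423583984), 83.8988037109375), np.int64(30))
scene 0.87 [431.8 210.2  21.5  32.7] [ 597.8 -253.6  151. ] -1.9567626147378916
scene 0.74 [250.  162.8  17.2  19.2] [660.9 386.7  44.9] -0.9371310534890053
scene 0.62 [247.  202.6  17.   26.7] [476.4 239.   45.8] -0.4162657429192537
(((570.8018188476562, -261.6484069824219), (135.11474609375, 100.46492004394531), 4.576653480529785), np.int64(951))
```

View pics/v3.png

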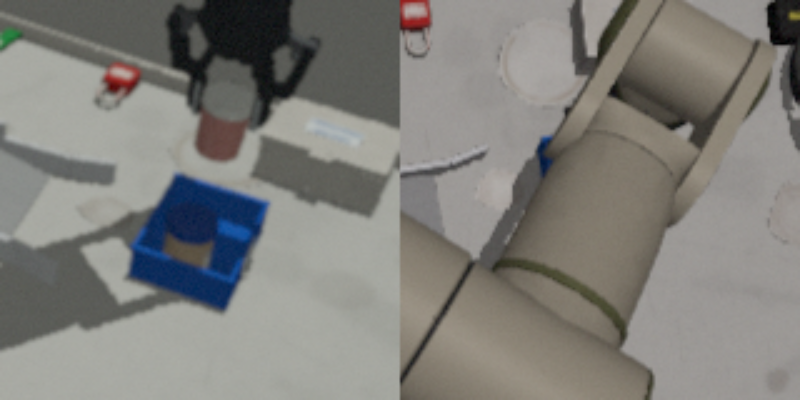

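Scene view: the pot hangs upright at crop (222,115), above the free cell around crop (235,215); the top view is hidden by the arm. Descending.

```bash
sed -i "s/np.round(d,4)/[round(float(v),4) for v in d]/" h.py; python3 - <<'E'
from h import *
plan(604,-260,41,(-.1,.995))
E
```

```text
rows [-0.0007, -0.005, 0.1039] spin 0.1 q6 -2.253507805639296
```

```bash
python3 -m jog '[[[-0.001,-0.005,0.02,0],[-0.001,-0.005,0.045,0],[-0.001,-0.005,0.065,0],[-0.001,-0.005,0.08,0],[-0.001,-0.005,0.09,0],[-0.001,-0.005,0.096,0],[-0.001,-0.005,0.1,0],[-0.001,-0.005,0.1,0]]]'
```

```text
time: 8.67
position: [604.3, -260.5, 44.6]
tool_rot: [[-0.995, -0.101, -0.0], [-0.101, 0.995, 0.0], [0.0, 0.0, -1.0]]
force: [-0.1, -0.0, -1.6]
finger_gap: 0.581
gripper_force: 31.4
```

```bash
python3 -m jog '[[[0,0,0.002,0],[0,0,0.003,0],[0,0,0.004,0],[0,0,0.0045,0],[0,0,0.0045,0]]]';python3 - <<'E'
from h import *
np.set_printoptions(precision=1,suppress=True)
im=shot('scene');cv2.imwrite('pics/s3.png',im['image'][...,::-1]);cv2.imwrite('pics/v4.png',cv2.resize(im['image'][170:310,360:500,::-1],(500,500)))
print(cratefit(im,(572,-262))[:2])
E
```

```text
time: 9.08
position: [604.2, -260.6, 40.3]
tool_rot: [[-0.995, -0.101, 0.0], [-0.101, 0.995, -0.0], [-0.0, -0.0, -1.0]]
force: [1.1, -1.0, -1.0]
finger_gap: 0.58
gripper_force: 31.4
(((570.12841796875, -260.6000061035156), (134.74151611328125, 100.09025573730469), 5.714867115020752), np.int64(692))
```

View pics/v4.png

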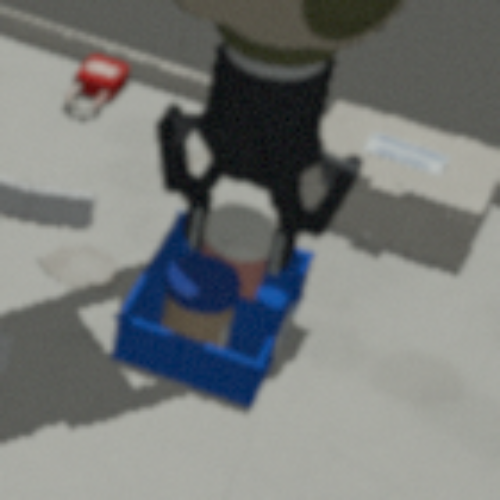

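The pink pot is inside the far cell (crop (240,240)), beside the blue-lidded one. Release and lift.

```bash
python3 -m jog '[[[0,0,0.001,0],[0,0,0.001,0]]]' | grep force; python3 -m jog '[[[0,0,0,0],[0,0,0,0],[0,0,0,0],[0,0,0,0],[0,0,0,0]]]' 0.2|grep -v rot; python3 -m jog '[[[0,0,-0.01,0],[0,0,-0.03,0],[0,0,-0.06,0],[0,0,-0.09,0],[0,0,-0.12,0],[0,0,-0.14,0],[0,0,-0.14,0]]]' |grep -v rot
python3 - <<'E'
from h import *
np.set_printoptions(precision=1,suppress=True)
im=shot('scene');P=cloud(im)
print(cratefit(im,(572,-262))[:2],lidfit(P,(536,-260)),lidfit(P,(601,-256)))
E
```

```text
force: [-0.2, 0.5, 3.4]
gripper_force: 31.6
time: 9.72
position: [604.2, -260.6, 39.1]
force: [-0.2, -0.2, -0.5]
finger_gap: 0.8
gripper_force: 0.0
time: 10.3
position: [605.6, -261.4, 185.3]
force: [-0.1, -0.1, 0.9]
finger_gap: 0.801
gripper_force: 0.0
(((570.50146484375, -260.5441589355469), (135.8360595703125, 100.2296371459961), 5.447744369506836), np.int64(766)) (array([ 534.7, -260. ,   69. ]), (538.3353881835938, -258.431884765625, 25.733810424804688), np.int64(287)) (array([ 598.4, -257. ,   69. ]), (602.4581909179688, -255.19046020507812, 25.77155876159668), np.int64(265))
```

```bash
python3 - <<'E'
from h import *
plan(663,-254,185,(-.138,.990)); plan(663,-254,8)
E
```

```text
rows [-0.0585, 0.0011, -0.0023] spin -2.1 q6 -2.2585980328568724
rows [-0.0578, 0.0017, 0.1747] spin 0 q6 -2.2585980328568724
```

```bash
python3 -m jog '[[[-0.03,0,0,-1],[-0.058,0.001,0,-2.1],[-0.058,0.001,0.035,-2.1],[-0.058,0.001,0.07,-2.1],[-0.058,0.001,0.105,-2.1],[-0.058,0.001,0.135,-2.1],[-0.058,0.001,0.15,-2.1],[-0.058,0.001,0.15,-2.1]]]'
python3 -m jog '[[[0,0,0.01,0],[0,0,0.018,0],[0,0,0.026,0],[0,0,0.027,0],[0,0,0.027,0]]]'
```

```text
time: 11.02
position: [659.4, -252.4, 23.7]
tool_rot: [[-0.991, -0.137, -0.008], [-0.137, 0.991, 0.005], [0.008, 0.006, -1.0]]
force: [0.3, 0.5, 0.0]
finger_gap: 0.8
gripper_force: 0.0
time: 11.43
position: [661.8, -253.7, 2.1]
tool_rot: [[-0.991, -0.137, -0.0], [-0.137, 0.991, 0.0], [0.0, 0.0, -1.0]]
force: [-0.1, -0.5, -0.4]
finger_gap: 0.799
gripper_force: 0.0
```

```bash
python3 -m jog '[[[0.003,0,-0.003,0],[0.006,0,-0.006,0],[0.009,0,-0.006,0],[0.011,0,-0.006,0],[0.011,0,-0.006,0]]]' | egrep 'pos|force'; for i in 1; do python3 -m jog '[[[0.002,0,0,0],[0.004,0,0,0],[0.006,0,0,0],[0.008,0,0,0],[0.010,0,0,0],[0.010,0,0,0]]]' | egrep 'pos|force'; done
python3 - <<'E'
from h import *
im=shot('scene');print(cratefit(im,(572,-262))[:2])
E
```

```text
position: [650.5, -255.4, 8.6]
force: [-0.0, -0.9, 0.2]
gripper_force: 0.0
position: [640.9, -256.6, 8.4]
force: [2.0, 3.0, 2.0]
gripper_force: 1.6
(((564.27880859375, -263.59454345703125), (140.46055603027344, 98.97796630859375), 7.816960334777832), np.int64(781))
```

```bash
python3 -m jog '[[[0.002,0,0,0],[0.004,0,0,0],[0.006,0,0,0],[0.008,0,0,0],[0.010,0,0,0],[0.011,0,0,0],[0.011,0,0,0]]]' | egrep 'pos|force'; python3 -m jog '[[[-0.006,0,0,0],[-0.02,0,0,0],[-0.03,0,-0.03,0],[-0.03,0,-0.07,0],[-0.03,0,-0.11,0],[-0.03,0,-0.14,0],[-0.03,0,-0.16,0],[-0.03,0,-0.16,0]]]' | egrep 'time|pos|force'
python3 - <<'E'
from h import *
for c in ['scene','top']:
    im=shot(c);P=cloud(im);print(cratefit(im,(556,-262))[:2],lidfit(P,(522,-264))[1:],lidfit(P,(586,-258))[1:])
u=np.array([-.138,.990]); c=np.array([554,-264])
p=c-u*(50+11+25); print(p); plan(p[0],p[1],180,(.990,.138))
E
```

```text
position: [629.9, -258.5, 8.4]
force: [3.9, 0.1, 2.6]
gripper_force: 1.6
time: 13.65
position: [660.8, -254.7, 173.2]
force: [-0.1, -0.2, 0.6]
gripper_force: 0.0
(((551.7753295898438, -265.3954772949219), (135.99444580078125, 98.97918701171875), 8.313291549682617), np.int64(801)) ((520.82666015625, -265.55401611328125, 25.94273567199707), np.int64(304)) ((583.9013061523438, -258.8350524902344, 26.051883697509766), np.int64(273))
(((507.3455810546875, -320.14788818359375), (14.949069023132324, 33.37175369262695), 59.477752685546875), np.int64(32)) ((0.0, 0.0, 0.0), np.int64(0)) ((0.0, 0.0, 0.0), np.int64(0))
[ 565.868 -349.14 ]
rows [0.1058, -0.0814, -0.0121] spin 89.9 q6 -2.24280234520385h.py:19: RuntimeWarning: Mean of empty slice.
  p=P[m]; (x,y),r=cv2.minEnclosingCircle(p[:,:2].astype(np.float32)); return p.mean(0),(x,y,r),m.sum()
  ret = um.true_divide(
```

```bash
python3 -m jog '[[[0.015,-0.012,0,7],[0.03,-0.024,0,14],[0.045,-0.036,0,21],[0.06,-0.048,0,28],[0.075,-0.06,0,35],[0.09,-0.07,0,42],[0.1,-0.078,0,49],[0.106,-0.081,0,56]]]' 0.4 >/dev/null;  python3 -m jog '[[[0,0,0,7],[0,0,0,14],[0,0,0,21],[0,0,0,28],[0,0,0,34],[0,0,0,34],[0,0,0,34]]]' | egrep -v grip
python3 - <<'E'
from h import *
plan(565.9,-349,12,(.990,.138))
im=shot('top');print(cratefit(im,(556,-262))[:2])
E
```

```text
time: 15.0
position: [565.4, -348.5, 166.4]
tool_rot: [[-0.14, 0.99, -0.003], [0.99, 0.14, 0.002], [0.003, -0.002, -1.0]]
force: [-0.5, 0.3, -0.0]
finger_gap: 0.6
rows [-0.001, 0.0008, 0.1544] spin 0.1 q6 -0.8708458998186721
(((556.24609375, -267.6606750488281), (131.72059631347656, 100.80237579345703), 7.609399795532227), np.int64(355))
```

```bash
python3 -m jog '[[[0,0.001,0.035,0],[0,0.001,0.07,0],[0,0.001,0.105,0],[0,0.001,0.135,0],[0,0.001,0.15,0],[0,0.001,0.156,0],[0,0.001,0.156,0]]]' | egrep 'pos|force'; python3 -m jog '[[[0.005,0,0,0],[0.01,0,0,0],[0.015,0,0,0],[0.02,0,0,0],[0.025,0,0,0],[0.03,0,0,0],[0.035,0,0,0],[0.04,0,0,0]]]' | egrep 'pos|force'; python3 - <<'E'
from h import *
im=shot('scene');print(cratefit(im,(556,-262))[:2])
E
```

```text
position: [566.3, -348.2, 10.5]
force: [-0.3, 0.0, -0.3]
gripper_force: 0.0
position: [562.0, -309.8, 13.2]
force: [0.4, -5.2, 2.2]
gripper_force: 2.7
(((549.907470703125, -249.526611328125), (135.6279754638672, 98.25969696044922), 8.005126953125), np.int64(676))
```

```bash
for k in 1; do python3 -m jog '[[[0.008,0,0.001,0],[0.017,0,0.001,0],[0.026,0,0.001,0],[0.035,0,0.001,0],[0.044,0,0.001,0],[0.053,0,0.001,0],[0.062,0,0.001,0],[0.07,0,0.001,0]]]' | egrep 'pos|force: \['; done;  python3 -m jog '[[[0.008,0,0,0],[0.017,0,0,0],[0.026,0,0,0],[0.035,0,0,0],[0.044,0,0,0],[0.053,0,0,0],[0.062,0,0,0],[0.07,0,0,0]]]' | egrep 'pos|force: \[|time'; python3 - <<'E'
from h import *
for c in ['scene','top']:
  im=shot(c);print(cratefit(im,(532,-110))[:2])
  cv2.imwrite(f'pics/{c}5.png',im['image'][...,::-1])
s=manip.sense()['position'];print(s@np.array([-.138,.99,0]),s@np.array([-.99,-.138,0])+511.3)
a=cv2.imread('pics/scene5.png')[160:300,260:440];b=cv2.imread('pics/top5.png')[130:270,260:440]
cv2.imwrite('pics/v5.png',cv2.resize(np.hstack([a,b]),(800,311)))
E
```

```text
position: [553.0, -241.1, 12.8]
force: [1.1, -7.7, 6.3]
time: 17.68
position: [543.6, -171.9, 12.6]
force: [0.7, -10.2, 4.9]
(((531.5992431640625, -112.93112182617188), (136.32681274414062, 102.67479705810547), 7.654342174530029), np.int64(559))
(((552.1368408203125, -99.92424011230469), (98.82456970214844, 81.80972290039062), 9.720527648925781), np.int64(154))
-243.64089148051661 -2.8292751041119004
```

View pics/v5.png

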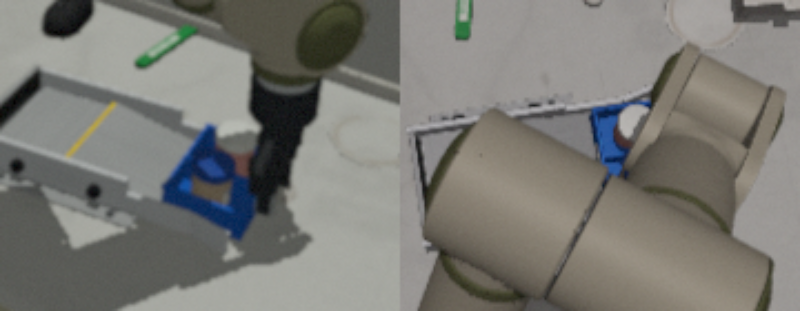

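Crate is squarely between the rails, front edge on the ramp foot, both pots standing (scene crop (212,170), (240,140)). Continuing slowly.

```bash
for k in 1; do python3 -m jog '[[[0.005,0,0,0],[0.01,0,-0.001,0],[0.015,0,-0.001,0],[0.02,0,-0.002,0],[0.025,0,-0.002,0],[0.03,0,-0.002,0],[0.035,0,-0.002,0],[0.04,0,-0.002,0]]]' | egrep 'pos|force: \['; done;  python3 -m jog '[[[0.005,0,0,0],[0.01,0,0,0],[0.015,0,0,0],[0.02,0,0,0],[0.025,0,0,0],[0.03,0,-0.001,0],[0.035,0,-0.002,0]]]' | egrep 'pos|force: \[|time'
```

```text
position: [536.6, -130.2, 13.1]
force: [-0.5, -3.4, -1.6]
time: 19.03
position: [531.8, -95.5, 15.2]
force: [0.4, -3.8, -1.7]
```

```bash
python3 -m jog '[[[0.005,0,-0.001,0],[0.01,0,-0.002,0],[0.015,0,-0.003,0],[0.02,0,-0.0045,0],[0.025,0,-0.0055,0],[0.03,0,-0.0065,0],[0.035,0,-0.008,0],[0.04,0,-0.009,0]]]' | egrep 'pos|force: \[';  python3 -m jog '[[[0.005,0,-0.001,0],[0.01,0,-0.002,0],[0.015,0,-0.003,0],[0.02,0,-0.0045,0],[0.025,0,-0.0055,0],[0.03,0,-0.0065,0],[0.035,0,-0.008,0],[0.04,0,-0.009,0]]]' | egrep 'pos|force: \[|time'
```

```text
position: [526.4, -56.0, 24.4]
force: [-0.1, -4.3, -2.9]
time: 20.37
position: [521.3, -16.8, 33.7]
force: [1.0, -7.2, 2.4]
```

```bash
python3 - <<'E'
from h import *
im=shot('scene');print(cratefit(im,(520,30),(15,90))[:2])
cv2.imwrite('pics/v6.png',cv2.resize(im['image'][140:280,230:390,::-1],(640,560)))
s=manip.sense()['position'];print(s@np.array([-.138,.99,0]),s@np.array([-.99,-.138,0])+511.3)
E
```

```text
(((509.0317077636719, 43.629974365234375), (134.16220092773438, 108.48760986328125), 9.590134620666504), np.int64(643))
-87.7320682055854 -2.4324788152940187
```

View pics/v6.png

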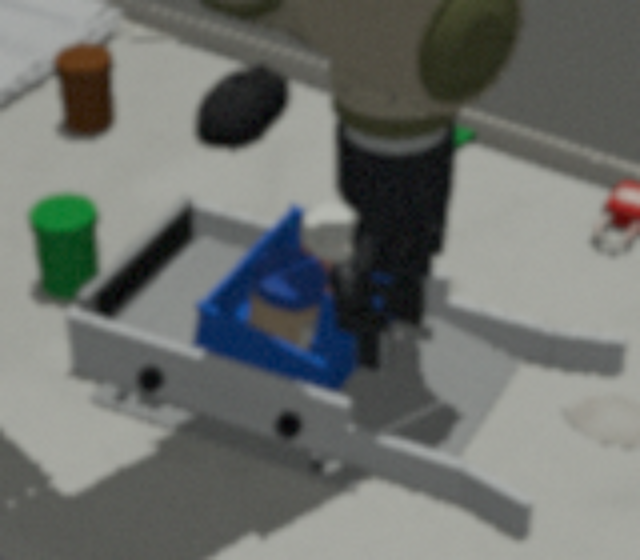

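Crate straight on the ramp with its front over the lip, pots upright. On in smaller steps.

```bash
python3 -m jog '[[[0.004,0,-0.001,0],[0.008,0,-0.0015,0],[0.012,0,-0.0025,0],[0.016,0,-0.003,0],[0.02,0,-0.004,0],[0.024,0,-0.005,0],[0.028,0,-0.0055,0],[0.03,0,-0.006,0]]]' | egrep 'pos|force: \['; python3 -m jog '[[[0.003,0,0,0],[0.006,0,-0.001,0],[0.009,0,-0.001,0],[0.012,0,-0.002,0],[0.015,0,-0.002,0],[0.018,0,-0.003,0],[0.02,0,-0.003,0]]]' | egrep 'pos|force: \[|time'
```

```text
position: [519.1, 10.6, 41.5]
force: [0.5, -18.8, 15.5]
time: 21.67
position: [513.9, 33.2, 42.2]
force: [1.2, -1.6, -1.3]
```

```bash
python3 -m jog '[[[0.0015,0,0,0],[0.003,0,0,0],[0.0045,0,-0.001,0],[0.006,0,-0.001,0],[0.0075,0,-0.001,0],[0.009,0,-0.001,0],[0.01,0,-0.001,0],[0.01,0,-0.001,0]]]' | egrep 'pos|force: \[|time'; python3 - <<'E'
from h import *
im=shot('scene');print(cratefit(im,(510,70),(15,90))[:2])
cv2.imwrite('pics/v7.png',cv2.resize(im['image'][140:260,230:370,::-1],(640,548)))
P=cloud(im)
for c in [(478,80),(540,90)]: print(lidfit(P-[0,0,22],c,45))
E
```

```text
time: 22.33
position: [512.7, 42.9, 43.2]
force: [0.2, -1.7, -0.4]
(((496.76177978515625, 113.27445220947266), (133.97732543945312, 124.46200561523438), 11.264551162719727), np.int64(564))
(array([466.8459193 ,  97.89626583,  72.69352207]), (477.90771484375, 80.84748840332031, 44.296749114990234), np.int64(194))
(array([527.65331919, 103.46994246,  74.86443245]), (538.6777954101562, 89.11886596679688, 43.913307189941406), np.int64(128))
```

View pics/v7.png

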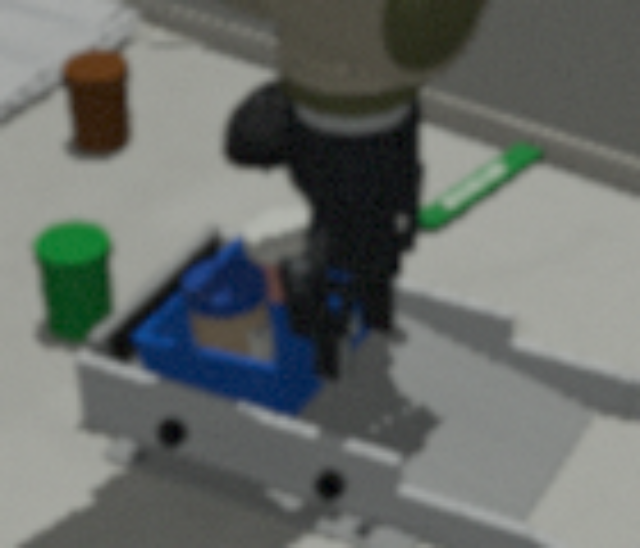

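Crate tipped over the lip, front down in the pocket, a little short of the stop; pots stand. Feeling forward now.

```bash
python3 -m jog '[[[0.001,0,0,0],[0.002,0,0,0],[0.003,0,0,0],[0.004,0,0,0],[0.005,0,0,0],[0.006,0,0,0],[0.006,0,0,0]]]' | egrep 'pos|force: \['; python3 -m jog '[[[0.001,0,0,0],[0.002,0,0,0],[0.003,0,0,0],[0.004,0,0,0],[0.004,0,0,0]]]' | egrep 'pos|force: \[|time'
```

```text
position: [511.8, 48.8, 43.2]
force: [-0.2, -1.4, -1.4]
time: 23.38
position: [511.3, 52.7, 43.2]
force: [0.4, -1.2, -1.9]
```

```bash
for k in 1; do python3 -m jog '[[[0.001,0,0,0],[0.002,0,0,0],[0.003,0,0,0],[0.003,0,0,0]]]' | egrep 'pos|force: \['; done; python3 -m jog '[[[0.001,0,0,0],[0.002,0,0,0],[0.002,0,0,0]]]' | egrep 'pos|force: \[|time'
python3 - <<'E'
from h import *
im=shot('scene');P=cloud(im);I=im['image'].astype(int)
m=(I[...,2]>I[...,0]*1.8)&(I[...,2]>50)&(abs(P[...,0]-500)<110)&(abs(P[...,1]-90)<90)&(P[...,2]>15)&(P[...,2]<72)
p=P[m]; s=p[:,:2]@np.array([-.138,.99]); print(np.percentile(s,[0,2,98,100]))
for a in range(-20,120,15):
    k=(s>=a)&(s<a+15); 
    if k.any(): print(a,np.percentile(p[k,2],[95,100]))
E
```

```text
position: [510.9, 55.7, 43.2]
force: [-0.1, -1.4, -0.5]
time: 23.97
position: [510.6, 57.6, 43.2]
force: [-0.2, -1.9, -1.4]
[-6.01098437 -1.78328279 97.99617595 99.77138788]
-20 [70.98332567 71.44400961]
-5 [70.84564111 71.91928146]
10 [67.46204744 68.89002916]
25 [68.1626469  71.30962051]
40 [70.41147424 71.96963284]
55 [70.14507376 70.43241865]
70 [69.3039695  71.19259802]
85 [68.20854853 70.89994366]
```

```bash
python3 -m jog '[[[0.001,0,0,0],[0.002,0,0,0],[0.002,0,0,0]]]' | egrep 'pos|force: \['; python3 -m jog '[[[0.001,0,0,0],[0.002,0,0,0],[0.002,0,0,0]]]' | egrep 'pos|force: \[|time'; 
```

```text
position: [510.3, 59.6, 43.2]
force: [-0.8, -3.4, 1.3]
time: 24.52
position: [510.1, 61.6, 43.2]
force: [1.2, -0.9, -1.4]
```

```bash
python3 -m jog '[[[0.001,0,0,0],[0.002,0,0,0],[0.002,0,0,0]]]' | egrep 'pos|force: \[|time'; 
```

```text
time: 24.77
position: [510.1, 62.3, 43.3]
force: [0.4, -10.8, -2.3]
```

Stop felt (10.8 N, TCP stalled). Backing off.

```bash
python3 -m jog '[[[-0.003,0,0,0],[-0.008,0,0,0],[-0.015,0,0,0],[-0.02,0,0,0],[-0.02,0,-0.02,0],[-0.025,0,-0.06,0],[-0.03,0,-0.1,0],[-0.03,0,-0.1,0]]]' | egrep 'time|pos|force: \['
python3 -m jog '[[[-0.03,0,-0.02,0],[-0.07,0,-0.04,0],[-0.11,0,-0.04,0],[-0.15,0,-0.04,0],[-0.19,0,-0.04,0],[-0.22,0,-0.04,0],[-0.22,0,-0.04,0]]]' | egrep 'time|pos|force: \['
python3 - <<'E'
from h import *
for c in ['scene','top']:
    im=shot(c); cv2.imwrite(f'pics/{c}8.png',im['image'][...,::-1]);P=cloud(im);I=im['image'].astype(int)
    m=(I[...,2]>I[...,0]*1.8)&(I[...,2]>50)&(abs(P[...,0]-500)<110)&(abs(P[...,1]-90)<90)&(P[...,2]>15)&(P[...,2]<80)
    p=P[m]
    if len(p)<20: continue
    s=p[:,:2]@np.array([-.138,.99]); print(c,np.percentile(s,[0,2,98,100]))
    for a in range(-10,110,15):
        k=(s>=a)&(s<a+15)
        if k.any(): print(a,np.percentile(p[k,2],[90,98]).round(1))
    for q in [(470,100),(532,108)]: print(lidfit(P-[0,0,26],q))
a=cv2.imread('pics/scene8.png')[140:260,220:380];b=cv2.imread('pics/top8.png')[150:270,220:380]
cv2.imwrite('pics/v8.png',cv2.resize(np.hstack([a,b]),(800,300)))
E
```

```text
time: 25.43
position: [517.1, 32.4, 150.0]
force: [0.3, -0.7, 0.3]
time: 26.02
position: [544.3, -189.9, 182.7]
force: [-0.6, 0.2, -0.6]
scene [  1.43704696   3.09514004 101.51373467 104.06432617]
-10 [66.9 69.1]
5 [68.  69.4]
20 [66.6 68.2]
35 [65.9 69.3]
50 [68.6 70.1]
65 [68.4 70. ]
80 [67.8 68.3]
95 [66.2 67.9]
(array([464.13976135, 113.85330191,  68.84593685]), (468.17498779296875, 120.59207153320312, 24.80060577392578), np.int64(165))
(array([527.20401471, 120.8642992 ,  69.01106183]), (530.01806640625, 127.85734558105469, 24.87499237060547), np.int64(158))
top [  0.16421953   1.48687831 100.8437963  102.68148151]
-10 [67.2 69.6]
5 [60.7 66.2]
20 [58.2 64.6]
35 [63.5 66.8]
50 [66.1 68.1]
65 [63.1 66.4]
80 [59.4 66. ]
95 [66.5 67.8]
(array([476.85258498, 112.78724656,  68.18232737]), (474.6893615722656, 112.6893310546875, 21.985227584838867), np.int64(144))
(array([534.79738343, 121.86311555,  68.02348257]), (536.3976440429688, 123.31415557861328, 25.159618377685547), np.int64(215))
```

View pics/v8.png

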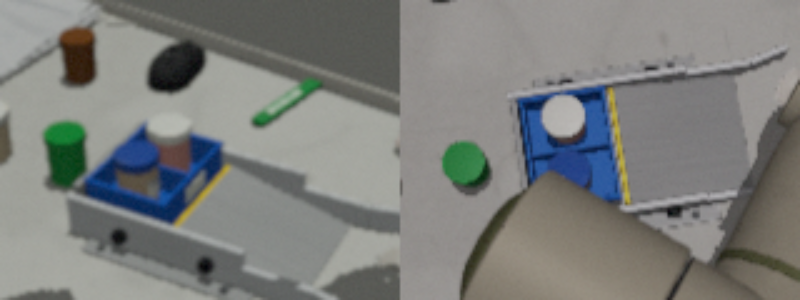

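The crate lies level behind the fully visible yellow lip (rim about 67 mm all round, both lids about 95 mm), with both pots upright, and the beige pot is untouched.

```bash
python3 -c "
from cell import manip
print(manip.hand_in())"
```

```text
the job is handed in; nothing more can be done
None
```

I stood the pink pot in the free cell, pushed the crate up the ramp until it lay level behind the yellow lip with both pots upright, left the beige pot alone, and handed the job in at about 26 s. The highest force I read on the tool during the push was about 24 N (18.8 N horizontally), just before the crate tipped over the lip, and the end stop was felt at about 11 N.

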